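# Close the napkin dispenser over its spring plate

### The job

Close the napkin dispenser that was left open on the breakfast counter after cleaning: with a fingertip hold its spring plate down inside the box, slide the steel cover frame over the plate while you hold it, and then push the cover fully home against the end of the box, so that the plate stays trapped under it. Only press and push, without pinching the cover anywhere, and leave the creamer jar, the mug and the spoon where they are. Finish with the hand clear.

Things in the scene. Friction and masses are not known exactly. Their poses are not given: they have to be found in the camera images.
- dispenser: Fixed black open two-bay box, 126 x 292 x 112 mm (x, y, z), origin at the centre of its underside, z up; its cover runs along its y and closes towards +y. The -y bay holds flat stir sticks (up to 35 mm above the counter), the +y bay the spring plate; between them a low divider, top 60 mm above the counter, so a finger passes over it freely.
- dispenser_end (a point): Middle of the +y end of the box, 138 mm from its centre, 112 mm above the counter: the cover's leading edge lies here when closed. End walls stop at 108 mm, with a small stop at each corner of this end (top 120 mm). Aluminium channels along both long edges (top 122 mm) hold the cover's edges and leave 108 mm free between them.
- plate (a joint): Travel of the spring plate, m: 0 = up, grows as it is pressed straight down, 0.035 = bottom stop. The spring pushes up with 3 N at 0, 10 N at 0.035; the plate neither tilts nor shifts sideways. The cover can pass only while this is above 0.016; let go with the cover over it, the plate rises against the cover's underside and stays there at about 0.016.
- plate_top (a point): Centre of the flat grey plastic spring plate's top, moves with it; plate 104 mm (dispenser x) x 122 mm (dispenser y), with skirts turned down 16 mm at its edges. At rest the top is 128 mm above the counter, 12 mm above the cover's top face. The plate spans dispenser y = 12 to 134 mm.
- plate_near_edge (a point): Middle of the plate's top edge at its -y side (61 mm from plate_top), the edge that blocks the cover while the plate is up.
- cover (a joint): Travel of the cover along dispenser +y, m: starts between 0 and 0.010 (open, over the -y bay), 0.140 = fully closed against its stop. At about 0.014 its leading edge meets the plate if that is up. It slides with about 1.5 N of friction, some 3 N with the plate pressing under it, and stays where it is left.
- cover_edge (a point): Middle of the leading (+y) edge of the cover, on its top face, 116 mm above the counter. The cover is a flat steel frame 4 mm thick, 114 mm wide (x), 138 mm long (y): a leading bar 22 mm deep, then an open window 74 mm long (y), 80 mm wide (x), through which fingers can reach down, then a solid strip 42 mm deep with a lip turned up at the trailing edge.
- cover_bar_rear (a point): Middle of the rear edge of the cover's leading bar (22 mm behind cover_edge), on the top face: the front end of the window; pushing it from inside the window towards +y slides the cover.
- cover_lip (a point): Middle of the top of the turned-up lip at the cover's trailing edge, on its rear (-y) face: 138 mm behind cover_edge; the lip is 16 mm high above the cover's top face, 100 mm wide, 3 mm thick (6 mm in its lower 9 mm); pushing its rear face slides the cover closed.
- creamer: Loose white creamer jar with a cap, 62 mm across, 150 mm tall, origin under its centre; leave it alone. It stands beyond the dispenser's far long side.
- mug: Loose white mug, 80 mm across, 95 mm tall, origin under its centre, handle at its +y; leave it alone. It stands off the +y end of the dispenser.
- spoon: Loose steel spoon, 170 mm long, lying along its x, origin under it on the counter; leave it alone. It lies in front of the dispenser's near long side.

How it is judged:
By the outcome, as a careful person would: the job done as asked, in the order asked, and still so for the second after the job is handed in, with the robot touching nothing.
It also fails if it takes over 45 s, if anything falls off the work surface, if the arm or the gripper's body presses on something with over 40 N, if the wrist force passes 120 N, or if a joint passes its speed limit or range.

### The arm

A 6-joint arm with a two-finger parallel gripper is mounted at the origin on the work surface. World frame = base frame: x ahead of the robot, y to its left, z up, the work surface at z = 0. Lengths are in m, angles in rad, forces in N, time in s.
With the tool pointing down it reaches from about 0.325 to 0.925 m from the base axis. Payload 3.1 kg.
Tool frame: the origin (TCP) lies at the very end of the fingers, on their centre line; the grasp point (between the pads) lies 19 mm behind it (bot.pinch_z is the distance from the TCP to the grasp point, in m); z points along the fingers, y is the direction in which the jaws open and shut (so a half turn about z gives the same grasp; the last joint's range is limited). The gripper opens to 85 mm and grips with 20 to 120 N. Pads are 22 mm wide; open, the fingers measure 114 mm over their backs; the gripper's body (76 mm by 85 mm) begins 54 mm behind the grasp point. The pads swing forward as they close: fully open they stand 13 mm farther back than shut.
Start: joints at [1.091, 0.217, 1.613, -0, 1.311, -0.112], TCP at [0.225, 0.583, 0.207] pointing down, gripper open.
Joint ranges: [-2.75, 2.75], [-0.78, 2.1], [0.31, 2.55], [-1.13, 4.27], [0.13, 2.63], [-2.58, 2.58]. Speed limits (rad/s): [2.79, 2.79, 3.14, 3.14, 3.14, 3.14].

### API

Orientations are given as a unit quaternion [x, y, z, w].
In Python, from station import bot, cams, workorder gives the robot as it stands.
- The arm moves only by the shell command python3 -m inch 'ROWS' [FORCE]. ROWS is text: rows parted by semicolons, each of 7 numbers parted by spaces: the shift along the world's x, y, z as a fraction of full scale, then the turn, a rotation vector about the world's x, y, z as a fraction of full scale, then the closure, from -1 (fully open) to 1 (shut), so that 0 is half open. In form: tx ty tz ax ay az claw; .... A call has 1 to 5 rows; each row is the pose to reach, as a shift and turn from the pose commanded when the call began; what a row does not reach only later rows make up. Full scale, the value 1, is 120 mm for a shift and 30 degrees for a turn. A row lasts 1/12 s, in which the tool goes at most 41.7 mm and 7.16 degrees, less where a joint would pass 70% of its speed; a pose out of reach is approached as far as the arm can. A call with a number of a shift or a turn outside -1 to 1 is refused whole. A call with a gripper value outside its range is refused whole. The fingers move at their own pace and stop on an object; FORCE is the grip in N (left out, the last holds). Time passes only in rows, so rows that repeat a pose let the fingers close. It gives the time, the measured TCP pose, the force and the opening at its end, in the units of the state.
- bot.get_state(): the state, without advancing time (a new reading comes with each control period).
- cams.read_camera(name): name is "side" or "top"; returns the picture (400x640x3 uint8, blue, green, red); there is no depth.
- cams.camera_model(name): a dict with "fx", "fy", "cx", "cy" (pixels), "pose" (4x4, takes a point from camera to world coordinates). Camera axes: x right, y down, z forward; pixel columns grow to the right and rows downward; lengths in m; the calibration is good to about 2 mm. A picture is of the moment at which its call begins. camera_model takes no time and is no camera call.
- workorder.finish_job(): hands the job in, once; it reports no verdict.
The state is a dict: "clock": time; "joints": joint angles; "joint_velocities": joint speeds; "tau": joint torques, N m; "ee_pos": TCP position; "tcp_rot": TCP orientation; "wrist_force": force on the tool from outside, world axes, zero at the start; "wrist_torque": the same for the moment, N m; "opening": finger opening in m.
Only numpy, scipy, OpenCV 4.12 (cv2) and the standard library are available. Lean on these libraries where they do the work, as an engineer would, in place of code of your own. Each camera call takes 0.05 s, during which the arm holds its last target.

## Working session

There is one attempt and no reset: what is moved stays moved. The work goes in short steps, Python scripts to look and compute and a shell command to move; the robot and the scene stay as the last step left them, time stands still between calls to the robot, and variables do not carry over. Pictures are saved under pics/ and viewed, and the job is handed in when it is done.

```bash
ls; mkdir -p pics
python3 - <<'E'
from station import bot,cams
import cv2
s=bot.get_state();print({k:s[k] for k in('clock','ee_pos','tcp_rot','opening','wrist_force')})
for n in('side','top'):
    cv2.imwrite(f'pics/{n}0.png',cams.read_camera(n)); m=cams.camera_model(n);print(n,m)
E
```

```text
pics
{'clock': 0.0, 'ee_pos': array([0.22429634, 0.58244037, 0.20514796]), 'tcp_rot': array([ 1.82859819e-01,  9.83138264e-01, -1.14554125e-03, -3.56771841e-04]), 'opening': 0.0856913496722375, 'wrist_force': array([ 0.14780625, -0.25852403,  0.17106199])}
side {'fx': 370.17663489802936, 'fy': 370.17663489802936, 'cx': 320.0710332320223, 'cy': 196.91291335421786, 'pose': array([[ 0.88853787, -0.25940772,  0.37842845,  0.23116243],
       [-0.45848807, -0.47146513,  0.75333214, -0.53644358],
       [-0.01700436, -0.84286907, -0.53784997,  0.57538408],
       [ 0.        ,  0.        ,  0.        ,  1.        ]])}
top {'fx': 417.1051316659518, 'fy': 417.1051316659518, 'cx': 316.1281773573838, 'cy': 201.79909909391876, 'pose': array([[-0.05876592, -0.97274431,  0.2243102 ,  0.41008251],
       [-0.99824835,  0.05880161, -0.00652687,  0.1301073 ],
       [-0.00684082, -0.22430085, -0.97449594,  0.93125242],
       [ 0.        ,  0.        ,  0.        ,  1.        ]])}
```

View pics/side0.png

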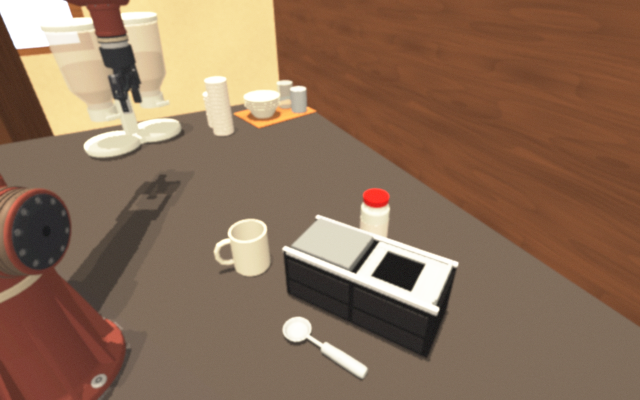

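View pics/top0.png

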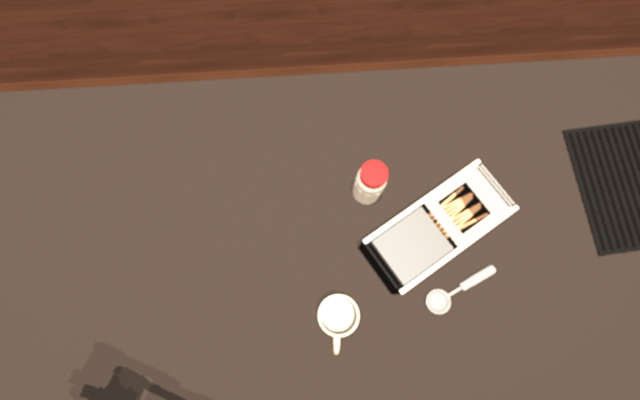

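The side view shows the plate (335,243), cover window (400,270), mug (250,248), creamer (375,210) and spoon (325,345). The top view shows the plate (413,245), cover window (464,208) and lip (497,185), creamer cap (374,174), mug (339,316) and spoon (460,290). I'll zoom in and measure next.

```bash
cat > h.py <<'E'
import numpy as np,cv2
from station import bot,cams
def ray(n,u,v):
    m=cams.camera_model(n);P=m['pose'];d=P[:3,:3]@np.array([(u-m['cx'])/m['fx'],(v-m['cy'])/m['fy'],1]);return P[:3,3],d
def onz(n,u,v,z):
    o,d=ray(n,u,v);return o+d*(z-o[2])/d[2]
def tri(a,b):
    (o,d),(p,e)=ray('top',*a),ray('side',*b);d=d/np.linalg.norm(d);e=e/np.linalg.norm(e)
    t=np.linalg.lstsq(np.c_[d,-e],p-o,rcond=None)[0];q,r=o+d*t[0],p+e*t[1];return (q+r)/2,np.linalg.norm(q-r)
def proj(n,p):
    m=cams.camera_model(n);P=m['pose'];c=P[:3,:3].T@(np.array(p)-P[:3,3]);return m['fx']*c[0]/c[2]+m['cx'],m['fy']*c[1]/c[2]+m['cy']
E
python3 - <<'E'
import cv2
a=cv2.imread('pics/top0.png')[140:310,340:540];cv2.imwrite('pics/topz.png',cv2.resize(a,None,fx=3.5,fy=3.5,interpolation=cv2.INTER_CUBIC))
a=cv2.imread('pics/side0.png')[180:350,270:470];cv2.imwrite('pics/sidez.png',cv2.resize(a,None,fx=3.5,fy=3.5,interpolation=cv2.INTER_CUBIC))
E
```

```text
(no output)
```

View pics/topz.png

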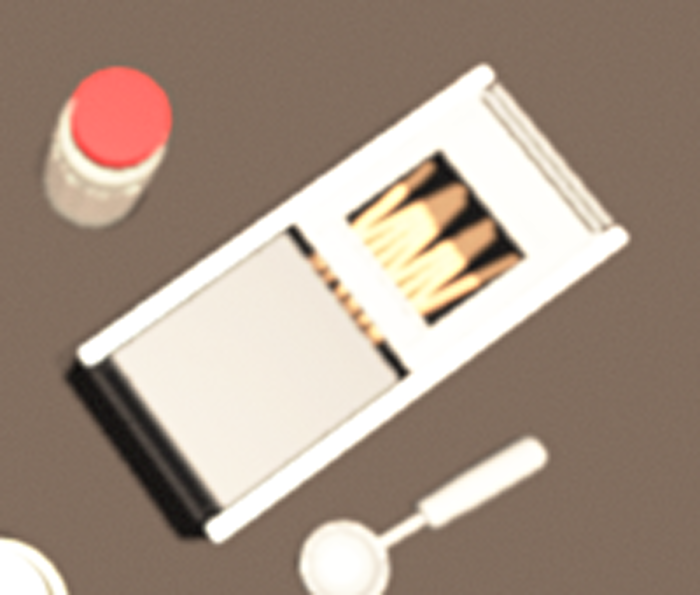

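View pics/sidez.png

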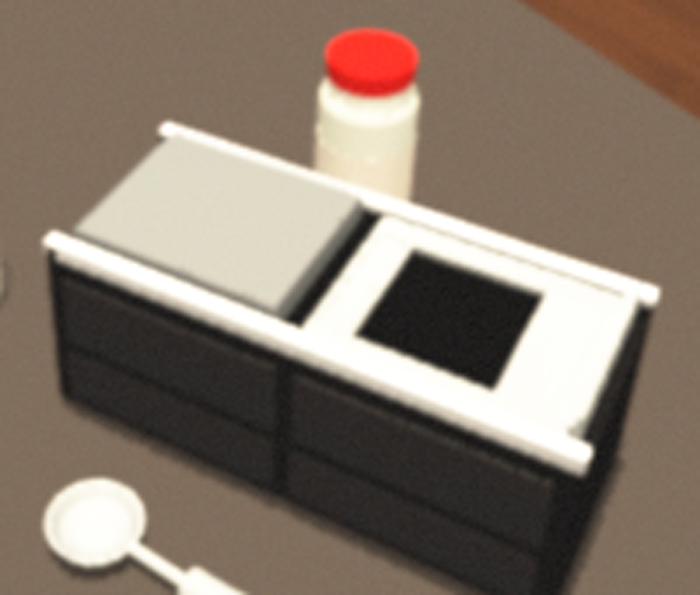

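```bash
cat > m1.py <<'E'
from h import *
T=lambda U,V:((U+.5)/3.5-.5+340,(V+.5)/3.5-.5+140)
S=lambda U,V:((U+.5)/3.5-.5+270,(V+.5)/3.5-.5+180)
pts={'pA':((112,357),(170,138)),'pB':((288,230),(365,205)),'pC':((403,378),(282,308)),'pD':((222,508),(75,235)),
'w+f':((347,217),(415,252)),'w-f':((440,152),(542,293)),'w-n':((525,257),(495,388)),'w+n':((428,325),(357,335)),
'ch+f':((85,357),(165,126)),'ch+n':((212,537),(50,240)),'ch-f':((488,70),(655,295)),'ch-n':((625,237),(588,458))}
R={}
for k,(a,b) in pts.items():
    p,r=tri(T(*a),S(*b)); z=.128 if k[0]=='p' else .116 if k[0]=='w' else .122
    q,q2=onz('top',*T(*a),z),onz('side',*S(*b),z);R[k]=(q+q2)/2
    print(k,p.round(4),'gap',round(r,4),'top',q[:2].round(4),'side',q2[:2].round(4))
pc=sum(R[k] for k in('pA','pB','pC','pD'))/4
wc=sum(R[k] for k in('w+f','w-f','w-n','w+n'))/4
cc=sum(R[k] for k in('ch+f','ch-f','ch-n','ch+n'))/4
print('plate',pc,'win',wc,'ch',cc)
for a,b in(('pB','pA'),('pC','pD'),('w-f','w+f'),('w-n','w+n'),('ch-f','ch+f'),('ch-n','ch+n')):
    d=R[b]-R[a];print(a,b,'len',np.hypot(*d[:2]).round(4),'yaw',np.degrees(np.arctan2(d[1],d[0])).round(2))
E
python3 m1.py
```

```text
pA [0.5085 0.0223 0.1233] gap 0.0036 top [0.5097 0.0223] side [0.5038 0.0168]
pB [ 0.575  -0.0836  0.1221] gap 0.0032 top [ 0.5752 -0.0828] side [ 0.5688 -0.0893]
pC [ 0.4882 -0.1361  0.1274] gap 0.0008 top [ 0.4886 -0.1361] side [ 0.4875 -0.1366]
pD [ 0.4235 -0.0304  0.1219] gap 0.0026 top [ 0.4247 -0.0296] side [ 0.4196 -0.037 ]
w+f [ 0.5824 -0.1206  0.1133] gap 0.0029 top [ 0.5832 -0.1205] side [ 0.5788 -0.1229]
w-f [ 0.6181 -0.1788  0.1152] gap 0.001 top [ 0.6183 -0.1788] side [ 0.6168 -0.1794]
w-n [ 0.5544 -0.2187  0.1154] gap 0.0007 top [ 0.554  -0.2182] side [ 0.5544 -0.2192]
w+n [ 0.5184 -0.1584  0.1144] gap 0.0008 top [ 0.5186 -0.1581] side [ 0.517  -0.1597]
ch+f [0.5109 0.0366 0.1219] gap 0.0009 top [0.5113 0.0365] side [0.5104 0.0366]
ch+n [ 0.4098 -0.0244  0.119 ] gap 0.0001 top [ 0.4098 -0.0238] side [ 0.4087 -0.0277]
ch-f [ 0.6635 -0.211   0.1204] gap 0.0026 top [ 0.6641 -0.2111] side [ 0.6604 -0.212 ]
ch-n [ 0.5609 -0.2741  0.1209] gap 0.0007 top [ 0.561  -0.2737] side [ 0.5597 -0.2746]
plate [ 0.49723063 -0.05902974  0.128     ] win [ 0.56762504 -0.16958691  0.116     ] ch [ 0.53567195 -0.11871477  0.122     ]
pB pA len 0.1242 yaw 121.73
pC pD len 0.1223 yaw 122.59
w-f w+f len 0.0681 yaw 122.48
w-n w+n len 0.0701 yaw 121.3
ch-f ch+f len 0.2906 yaw 121.4
ch-n ch+n len 0.2908 yaw 121.31
```

Two-view heights match the text: channels about 0.120 m, cover about 0.115 m, plate about 0.122–0.127 m. The dispenser centre is about (0.536, -0.119), its +y points along 121.5°, and the cover starts at about 0.001.

Plan:
1. Straddle the leading bar with half-open jaws aligned along dispenser y. The front finger presses the plate and the rear finger pushes the bar from inside the window.
2. Lift out.
3. Push the lip home.

I'll start the transit now.

```bash
python3 -m inch '0.44 -0.98 0.1 0 0 -0.7 -0.22;0.44 -0.98 0.1 0 0 -0.7 -0.22;0.44 -0.98 0.1 0 0 -0.7 -0.22;0.44 -0.98 0.1 0 0 -0.7 -0.22' 20
python3 -m inch '0.44 -0.98 0 0 0 -0.7 -0.22;0.44 -0.98 0 0 0 -0.7 -0.22;0.44 -0.98 0 0 0 -0.7 -0.22;0.44 -0.98 0 0 0 -0.7 -0.22'
```

```text
clock: 0.43
ee_pos: [0.2792, 0.4606, 0.2179]
tcp_rot: [0.362, 0.932, -0.002, 0.001]
wrist_force: [0.5, 1.0, 0.1]
opening: 0.0526
clock: 0.77
ee_pos: [0.332, 0.3433, 0.2179]
tcp_rot: [0.526, 0.85, -0.001, 0.001]
wrist_force: [0.3, 1.4, 0.3]
opening: 0.0519
```

```bash
python3 -m inch '0.44 -0.98 0 0 0 -0.7 -0.22;0.44 -0.98 0 0 0 -0.7 -0.22;0.44 -0.98 0 0 0 -0.7 -0.22;0.44 -0.98 0 0 0 -0.7 -0.22'
python3 -m inch '0.44 -0.98 0 0 0 -0.7 -0.22;0.44 -0.98 0 0 0 -0.7 -0.22;0.44 -0.98 0 0 0 -0.7 -0.22;0.44 -0.98 0 0 0 -0.7 -0.22'
python3 -m inch '0.44 -0.98 0 0 0 -0.7 -0.22;0.44 -0.98 0 0 0 -0.7 -0.22;0.44 -0.98 0 0 0 -0.7 -0.22;0.44 -0.98 0 0 0 -0.7 -0.22;0.44 -0.98 0 0 0 -0.7 -0.22'
python3 - <<'E'
from h import *
from scipy.spatial.transform import Rotation as R
s=bot.get_state();M=R.from_quat(s['tcp_rot']).as_matrix();print(s['ee_pos'],s['joints'],s['wrist_force'],M.round(3))
yaw=np.degrees(np.arctan2(M[1,1],M[0,1]));print(yaw)
t=np.array([.5388,-.1238]);print((t-s['ee_pos'][:2])/.12,(-58.5-yaw)/30)
E
```

```text
clock: 1.1
ee_pos: [0.3852, 0.226, 0.2184]
tcp_rot: [0.672, 0.74, -0.001, 0.001]
wrist_force: [0.3, 0.4, -0.7]
opening: 0.0523
clock: 1.43
ee_pos: [0.4383, 0.1084, 0.2187]
tcp_rot: [0.796, 0.606, -0.0, 0.002]
wrist_force: [0.0, 0.5, -0.4]
opening: 0.0523
clock: 1.85
ee_pos: [0.4896, -0.0056, 0.2182]
tcp_rot: [0.891, 0.453, -0.0, -0.0]
wrist_force: [0.1, -0.2, -0.1]
opening: 0.0522
[ 0.48958713 -0.00563061  0.21822734] [-1.55430490e-01 -8.72365163e-02  1.91217962e+00  7.15265800e-04
  1.31723559e+00  4.74672328e-01] [ 0.11978446 -0.23319257 -0.12307103] [[ 0.589  0.808 -0.   ]
 [ 0.808 -0.589  0.001]
 [ 0.    -0.001 -1.   ]]
-36.11251579303205
[ 0.41010723 -0.98474492] -0.7462494735655982
```

```bash
python3 -m inch '0.41 -0.98 -0.2 0 0 -0.745 -0.22;0.41 -0.98 -0.2 0 0 -0.745 -0.22;0.41 -0.98 -0.2 0 0 -0.745 -0.22;0.41 -0.98 -0.2 0 0 -0.745 -0.22;0.41 -0.98 -0.2 0 0 -0.745 -0.22'
python3 -m inch '0 0 0 -0.085 -0.052 0 -0.22;0 0 0 -0.085 -0.052 0 -0.22;0 0 0 -0.085 -0.052 0 -0.22'
cat > d.py <<'E'
from h import *
from scipy.spatial.transform import Rotation as R
c=np.array([.5357,-.1187]);ey=np.array([-.5225,.8526]);ex=np.array([.8526,.5225])
def disp():
    s=bot.get_state();p=s['ee_pos'][:2]-c;M=R.from_quat(s['tcp_rot']).as_matrix();f=s['wrist_force']
    print('disp x %.4f y %.4f z %.4f'%(p@ex,p@ey,s['ee_pos'][2]),'yaw %.1f'%np.degrees(np.arctan2(M[1,1],M[0,1])),'tooldir',M[:,2].round(3),'F x %.1f y %.1f z %.1f'%(f[:2]@ex,f[:2]@ey,f[2]),'op %.4f'%s['opening'],'t %.2f'%s['clock'])
E
cat > pic.py <<'E'
import sys
from d import *
disp();n=sys.argv[1]
t=cams.read_camera('top')[130:320,330:540];s=cams.read_camera('side')[150:340,260:470]
cv2.imwrite(f'pics/{n}.png',cv2.resize(np.hstack([t,s]),(798,361),interpolation=cv2.INTER_CUBIC))
E
python3 pic.py a
```

```text
clock: 2.27
ee_pos: [0.5379, -0.1219, 0.1932]
tcp_rot: [0.962, 0.273, -0.001, -0.001]
wrist_force: [0.1, 0.5, -0.7]
opening: 0.0521
clock: 2.52
ee_pos: [0.5374, -0.1195, 0.1946]
tcp_rot: [0.961, 0.274, 0.007, 0.024]
wrist_force: [-0.6, -0.3, -0.1]
opening: 0.052
disp x 0.0010 y -0.0015 z 0.1946 yaw -58.1 tooldir [ 0.027 -0.043 -0.999] F x -0.6 y 0.0 z -0.1 op 0.0520 t 2.52
```

View pics/a.png

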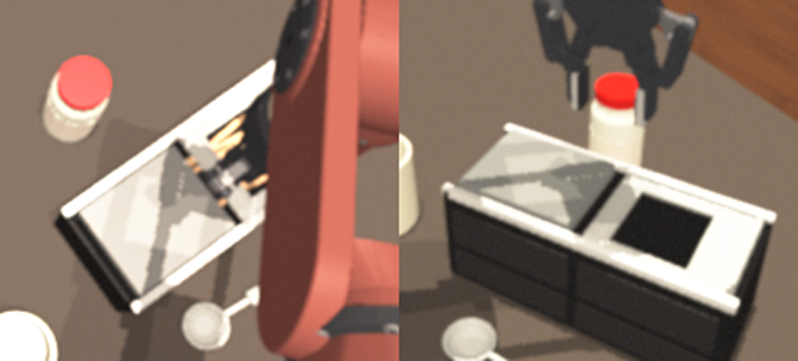

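```bash
python3 -m inch '0.02 -0.032 -0.2 0 0 0 -0.22;0.02 -0.032 -0.43 0 0 0 -0.22;0.02 -0.032 -0.43 0 0 0 -0.22;0.02 -0.032 -0.43 0 0 0 -0.22' >/dev/null;python3 pic.py b
```

```text
disp x -0.0009 y -0.0070 z 0.1413 yaw -58.4 tooldir [ 0.023 -0.042 -0.999] F x -0.4 y -0.3 z 0.9 op 0.0526 t 2.95
```

View pics/b.png

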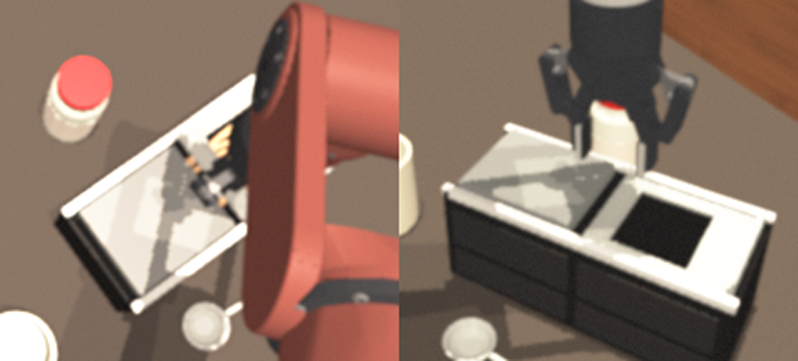

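Run:
```python
from d import *
disp()
for x,y,z in [(0,.026,.143),(0,-.040,.147),(0,.019,.143),(0,-.033,.147)]:
    p=c+x*ex+y*ey; print(x,y,np.round(proj('side',(*p,z)),1))
a=cams.read_camera('side')[190:270,320:440];cv2.imwrite('pics/b2.png',cv2.resize(a,None,fx=6.6,fy=6.6,interpolation=cv2.INTER_CUBIC))
```

```text
disp x 0.0007 y -0.0093 z 0.1443 yaw -58.4 tooldir [ 0.029 -0.045 -0.999] F x 0.1 y -0.3 z 0.0 op 0.0519 t 3.05
0 0.026 [355.3 241.7]
0 -0.04 [389.5 252.1]
0 0.019 [358.8 242.9]
0 -0.033 [385.8 250.8]
```

View pics/b2.png

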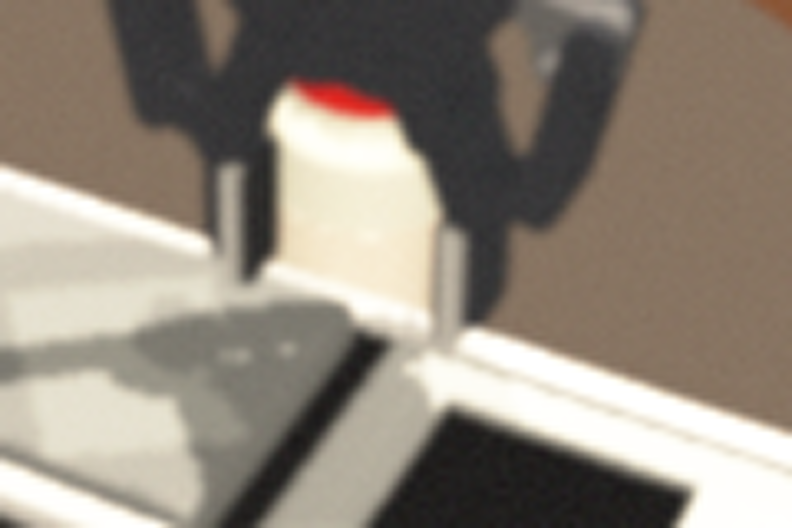

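```bash
python3 -m inch '-0.013 0.021 -0.12 0 0 0 -0.22;-0.013 0.021 -0.12 0 0 0 -0.22;-0.013 0.021 -0.12 0 0 0 -0.22' >/dev/null;python3 -c 'from d import *;disp()'
python3 -m inch '0 0 -0.04 0 0 0 -0.22;0 0 -0.04 0 0 0 -0.22' >/dev/null;python3 -c 'from d import *;disp()'
```

```text
disp x 0.0001 y -0.0059 z 0.1293 yaw -58.4 tooldir [ 0.028 -0.045 -0.999] F x -0.1 y 0.3 z 0.5 op 0.0522 t 3.35
disp x 0.0001 y -0.0061 z 0.1240 yaw -58.4 tooldir [ 0.028 -0.045 -0.999] F x 0.5 y 0.2 z -0.5 op 0.0520 t 3.52
```

```bash
python3 -m inch '0 0 -0.04 0 0 0 -0.22;0 0 -0.04 0 0 0 -0.22' >/dev/null;python3 -c 'from d import *;disp()'
python3 -m inch '0 0 -0.03 0 0 0 -0.22;0 0 -0.03 0 0 0 -0.22' >/dev/null;python3 pic.py cc
```

```text
disp x -0.0003 y -0.0056 z 0.1184 yaw -58.4 tooldir [ 0.026 -0.044 -0.999] F x 0.5 y 0.1 z -0.9 op 0.0518 t 3.68
disp x -0.0004 y -0.0055 z 0.1146 yaw -58.4 tooldir [ 0.026 -0.044 -0.999] F x -0.2 y 0.5 z -0.4 op 0.0520 t 3.85
```

View pics/cc.png

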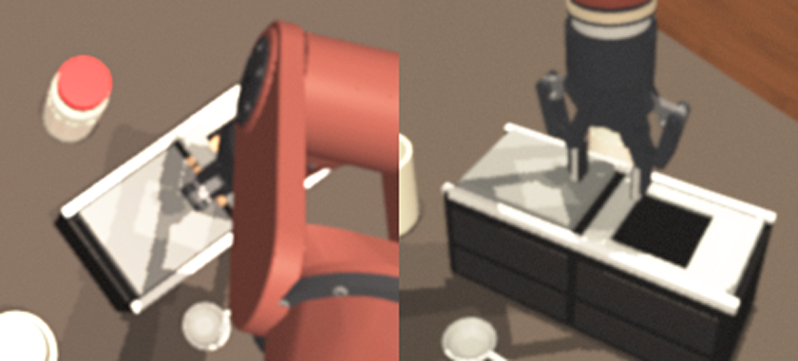

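The fingertips appear higher than the TCP in the picture, at (578,175) over the plate and (636,197) over the window, and there is still no contact. I'll keep lowering.

```bash
python3 -m inch '0 0 -0.035 0 0 0 -0.22;0 0 -0.035 0 0 0 -0.22' >/dev/null;python3 -c 'from d import *;disp()'
python3 -m inch '0 0 -0.03 0 0 0 -0.22;0 0 -0.03 0 0 0 -0.22' >/dev/null;python3 pic.py c2
```

```text
disp x -0.0003 y -0.0055 z 0.1104 yaw -58.4 tooldir [ 0.026 -0.044 -0.999] F x -0.0 y 0.6 z -0.5 op 0.0522 t 4.12
disp x -0.0004 y -0.0055 z 0.1067 yaw -58.4 tooldir [ 0.026 -0.044 -0.999] F x -0.0 y 0.6 z -0.4 op 0.0523 t 4.28
```

View pics/c2.png

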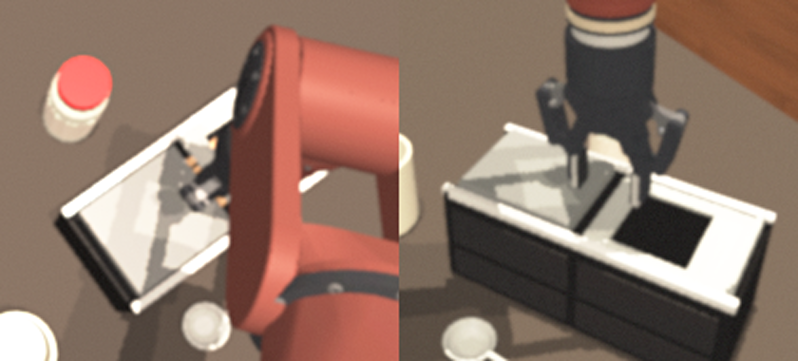

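Run:
```python
from d import *
for z in (.107,.115,.12,.128):
  for x in(-.011,0,.011):
    p=c+x*ex+.0275*ey; q=c+x*ex-.0385*ey; print(z,x,np.round(proj('side',(*p,z)),1),np.round(proj('side',(*q,z+.003)),1))
a=cams.read_camera('side')[200:280,320:440];cv2.imwrite('pics/c3.png',cv2.resize(a,None,fx=6.6,fy=6.6,interpolation=cv2.INTER_CUBIC));disp()
```

```text
0.107 -0.011 [351.3 259.8] [384.6 271.3]
0.107 0 [353.9 256.4] [387.  267.6]
0.107 0.011 [356.6 253. ] [389.4 263.9]
0.115 -0.011 [351.4 256.6] [384.9 268. ]
0.115 0 [354.1 253.1] [387.4 264.2]
0.115 0.011 [356.7 249.8] [389.7 260.6]
0.12 -0.011 [351.5 254.5] [385.2 265.9]
0.12 0 [354.2 251.1] [387.6 262.1]
0.12 0.011 [356.8 247.7] [390.  258.5]
0.128 -0.011 [351.6 251.2] [385.5 262.4]
0.128 0 [354.3 247.8] [388.  258.7]
0.128 0.011 [357.  244.4] [390.3 255.1]
disp x -0.0001 y -0.0058 z 0.1074 yaw -58.4 tooldir [ 0.027 -0.044 -0.999] F x -0.4 y 0.4 z -0.3 op 0.0521 t 4.43
```

View pics/c3.png

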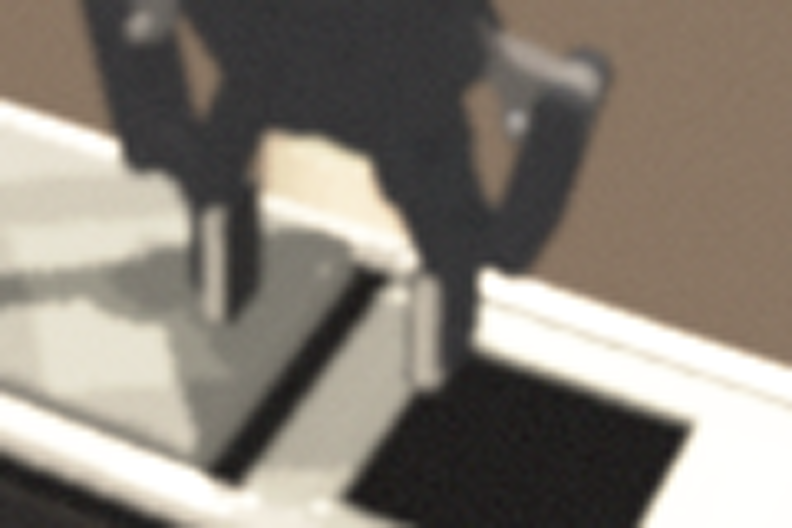

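The front tip, at (352,249) in the side picture, works out to z≈0.134. So the half-open tips sit about 27 mm behind the TCP and should touch near TCP z≈0.101. I'll check the creamer clearance, then go on.

```bash
python3 - <<'E'
from d import *
im=cv2.imread('pics/top0.png').astype(int);m=((im[...,2]>180)&(im[...,1]<120)&(im[...,0]<120)).astype(np.uint8);v,u=np.nonzero(m);p=onz('top',u.mean(),v.mean(),.15)[:2]-c;print('creamer disp',p@ex,p@ey)
E
python3 -m inch '0 0 -0.035 0 0 0 -0.22;0 0 -0.035 0 0 0 -0.22' >/dev/null;python3 -c 'from d import *;disp()'
python3 -m inch '0 0 -0.03 0 0 0 -0.22;0 0 -0.03 0 0 0 -0.22' >/dev/null;python3 -c 'from d import *;disp()'
```

```text
creamer disp 0.15746552147838533 0.05282764280673792
disp x -0.0003 y -0.0056 z 0.1027 yaw -58.4 tooldir [ 0.026 -0.044 -0.999] F x 0.1 y -0.4 z -0.9 op 0.0526 t 4.60
disp x 0.0000 y -0.0059 z 0.0993 yaw -58.4 tooldir [ 0.027 -0.044 -0.999] F x 0.5 y 0.3 z 1.8 op 0.0521 t 4.77
```

```bash
python3 -m inch '0 0 -0.04 0 0 0 -0.22;0 0 -0.07 0 0 0 -0.22;0 0 -0.1 0 0 0 -0.22;0 0 -0.1 0 0 0 -0.22' >/dev/null;python3 -c 'from d import *;disp()'
python3 -m inch '0 0 -0.05 0 0 0 -0.22;0 0 -0.1 0 0 0 -0.22;0 0 -0.1 0 0 0 -0.22' >/dev/null;python3 pic.py e
```

```text
disp x 0.0003 y -0.0063 z 0.0875 yaw -58.4 tooldir [ 0.028 -0.045 -0.999] F x 1.0 y -0.8 z 3.2 op 0.0522 t 5.10
disp x 0.0005 y -0.0064 z 0.0758 yaw -58.4 tooldir [ 0.029 -0.045 -0.999] F x 0.3 y 0.1 z 6.3 op 0.0520 t 5.35
```

View pics/e.png

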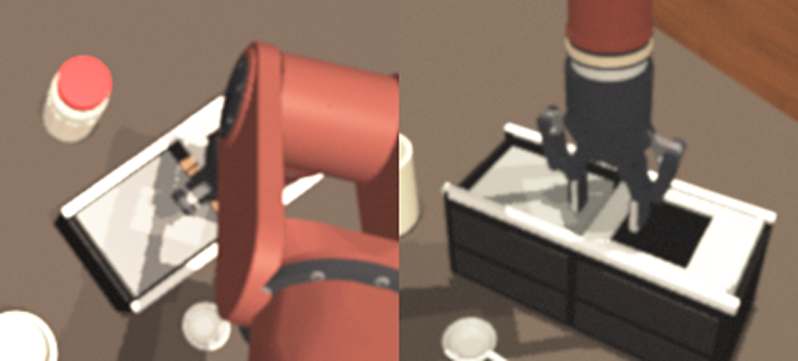

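The plate is pressed into the box, the front finger is at (578,210) on it, and the rear finger is in the window at (638,232). I'll press a few mm deeper for margin.

```bash
python3 -m inch '0 0 -0.04 0 0 0 -0.22;0 0 -0.04 0 0 0 -0.22;0 0 -0.04 0 0 0 -0.22' >/dev/null;python3 - <<'E'
from d import *
disp()
a=cams.read_camera('side')[200:280,320:440];cv2.imwrite('pics/e2.png',cv2.resize(a,None,fx=6.6,fy=6.6,interpolation=cv2.INTER_CUBIC));disp()
E
```

```text
disp x 0.0005 y -0.0065 z 0.0720 yaw -58.4 tooldir [ 0.028 -0.045 -0.999] F x -0.6 y 0.7 z 7.3 op 0.0521 t 5.70
disp x 0.0005 y -0.0065 z 0.0721 yaw -58.4 tooldir [ 0.028 -0.045 -0.999] F x 0.0 y 0.9 z 7.6 op 0.0520 t 5.75
```

View pics/e2.png

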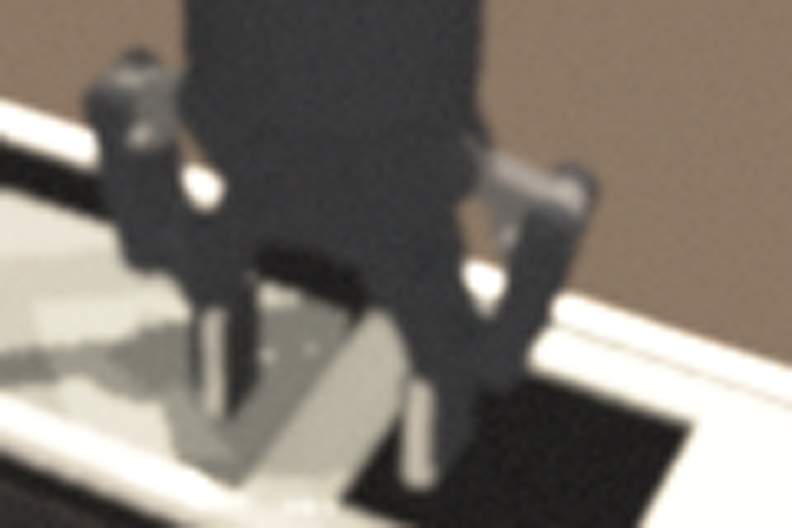

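Rear tip z≈0.103, under the bar's underside (0.112), and the plate is held at about 0.025. I'll slide towards +y now.

```bash
python3 -m inch '-0.022 0.036 0 0 0 0 -0.22;-0.044 0.071 0 0 0 0 -0.22;-0.065 0.107 0 0 0 0 -0.22;-0.065 0.107 0 0 0 0 -0.22' >/dev/null;python3 -c 'from d import *;disp()'
python3 -m inch '-0.022 0.036 0 0 0 0 -0.22;-0.044 0.071 0 0 0 0 -0.22;-0.065 0.107 0 0 0 0 -0.22;-0.065 0.107 0 0 0 0 -0.22' >/dev/null;python3 pic.py f
```

```text
disp x 0.0018 y 0.0056 z 0.0737 yaw -58.4 tooldir [ 0.035 -0.049 -0.998] F x -0.6 y -4.8 z 7.4 op 0.0520 t 6.08
disp x 0.0020 y 0.0204 z 0.0738 yaw -58.4 tooldir [ 0.035 -0.049 -0.998] F x 0.2 y -4.7 z 7.1 op 0.0518 t 6.42
```

View pics/f.png

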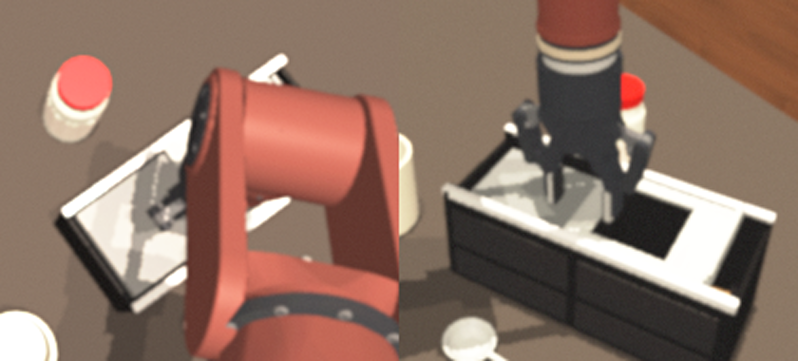

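The cover's leading edge has started over the held plate; the window is at (640,225) and the trailing edge has left the -y end. I'll continue.

```bash
python3 -m inch '-0.03 0.04 -0.01 0 0 0 -0.22;-0.06 0.08 -0.01 0 0 0 -0.22;-0.09 0.13 -0.01 0 0 0 -0.22;-0.12 0.17 -0.01 0 0 0 -0.22;-0.12 0.17 -0.01 0 0 0 -0.22' >/dev/null;python3 -c 'from d import *;disp()'
python3 -m inch '-0.025 0.045 0 0 0 0 -0.22;-0.05 0.085 0 0 0 0 -0.22;-0.08 0.13 0 0 0 0 -0.22;-0.11 0.178 0 0 0 0 -0.22;-0.11 0.178 0 0 0 0 -0.22' >/dev/null;python3 pic.py g
```

```text
disp x 0.0014 y 0.0452 z 0.0730 yaw -58.4 tooldir [ 0.037 -0.049 -0.998] F x 1.3 y -3.9 z 6.5 op 0.0517 t 6.93
disp x 0.0013 y 0.0706 z 0.0729 yaw -58.4 tooldir [ 0.037 -0.048 -0.998] F x 1.3 y -4.3 z 7.5 op 0.0521 t 7.35
```

View pics/g.png

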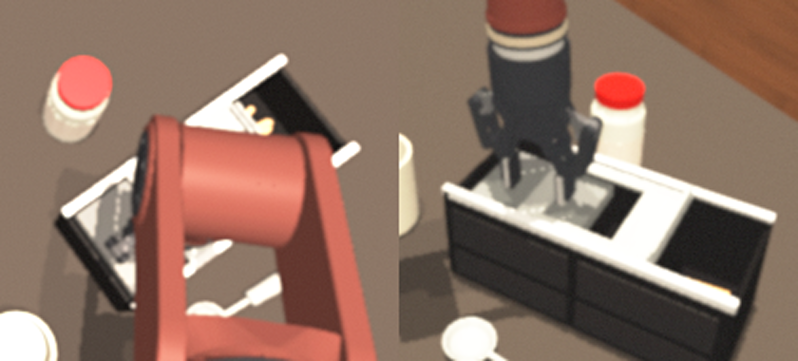

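```bash
python3 -m inch '-0.025 0.04 0 0 0 0 -0.22;-0.05 0.08 0 0 0 0 -0.22;-0.07 0.115 0 0 0 0 -0.22;-0.07 0.115 0 0 0 0 -0.22' >/dev/null;python3 -c 'from d import *;disp()'
python3 -m inch '0.02 -0.034 0 0 0 0 -0.22;0.02 -0.034 0 0 0 0 -0.22;0.02 -0.034 0 0 0 0 -0.22' >/dev/null;python3 pic.py i
```

```text
disp x 0.0012 y 0.0866 z 0.0728 yaw -58.4 tooldir [ 0.037 -0.049 -0.998] F x 0.9 y -3.9 z 7.7 op 0.0518 t 7.78
disp x 0.0003 y 0.0848 z 0.0714 yaw -58.5 tooldir [ 0.031 -0.044 -0.999] F x 2.0 y 1.4 z 7.2 op 0.0521 t 8.03
```

View pics/i.png

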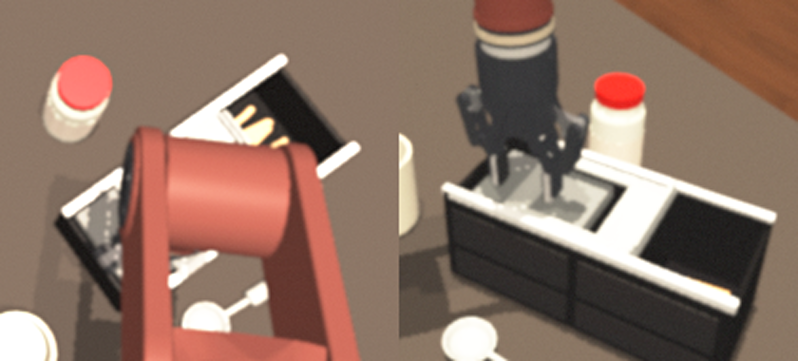

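The cover's leading bar at (515,185) is well over the held plate, and the hand is backed off the bar. I'll lift straight out.

```bash
python3 -m inch '0.01 -0.016 0.05 0 0 0 -0.22;0.01 -0.016 0.15 0 0 0 -0.22;0.01 -0.016 0.3 0 0 0 -0.22;0.01 -0.016 0.5 0 0 0 -0.22;0.01 -0.016 0.6 0 0 0 -0.22' >/dev/null;python3 -c 'from d import *;disp()'
python3 -m inch '0 0 0.3 0.085 0.052 0 0.2;0 0 0.3 0.085 0.052 0 1;0.1 -0.16 0.3 0.085 0.052 0 1;0.2 -0.33 0.3 0.085 0.052 0 1;0.2 -0.33 0.3 0.085 0.052 0 1' >/dev/null; python3 pic.py j
```

```text
disp x -0.0011 y 0.0828 z 0.1436 yaw -58.4 tooldir [ 0.029 -0.045 -0.999] F x 0.9 y 0.1 z 0.1 op 0.0519 t 8.55
disp x -0.0017 y 0.0333 z 0.1780 yaw -58.5 tooldir [ 0.003 -0.003 -1.   ] F x 0.1 y -0.7 z 0.6 op 0.0001 t 8.97
```

View pics/j.png

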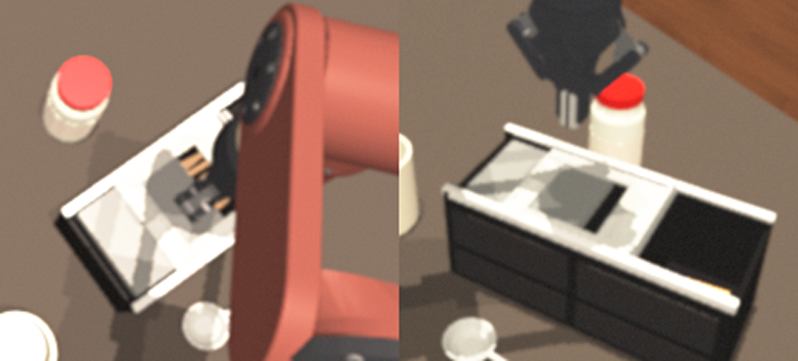

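The plate is trapped under the cover: the bar runs from about (490,175) to (560,210) and the plate shows through the window. The shut fingers go behind the lip next.

```bash
python3 -m inch '0.17 -0.28 0 0 0 0 1;0.34 -0.56 0 0 0 0 1;0.51 -0.84 0 0 0 0 1;0.51 -0.84 0 0 0 0 1;0.51 -0.84 0 0 0 0 1' >/dev/null;python3 -c 'from d import *;disp()'
python3 -m inch '0.01 0 -0.12 0 0 0 1;0.01 0 -0.25 0 0 0 1;0.01 0 -0.25 0 0 0 1;0.01 0 -0.25 0 0 0 1' >/dev/null;  python3 pic.py k;python3 - <<'E'
from d import *
a=cv2.imread('pics/k.png')
s=bot.get_state();yt=(s['ee_pos'][:2]-c)@ey
for z in(.12,.13,.14,.15,.16,.17):
  p=c+yt*ey-.011*ex;u,v=proj('side',(*p,z));print(z,round((u-260)*1.9+399),round((v-150)*1.9))
E
```

```text
disp x -0.0028 y -0.0813 z 0.1766 yaw -58.5 tooldir [-0.002  0.001 -1.   ] F x -0.5 y 0.9 z -0.3 op -0.0001 t 9.48
disp x -0.0018 y -0.0786 z 0.1462 yaw -58.4 tooldir [-0.004  0.002 -1.   ] F x -0.3 y 0.0 z 0.6 op -0.0001 t 9.82
0.12 680 239
0.13 682 231
0.14 683 223
0.15 684 214
0.16 685 205
0.17 687 197
```

View pics/k.png

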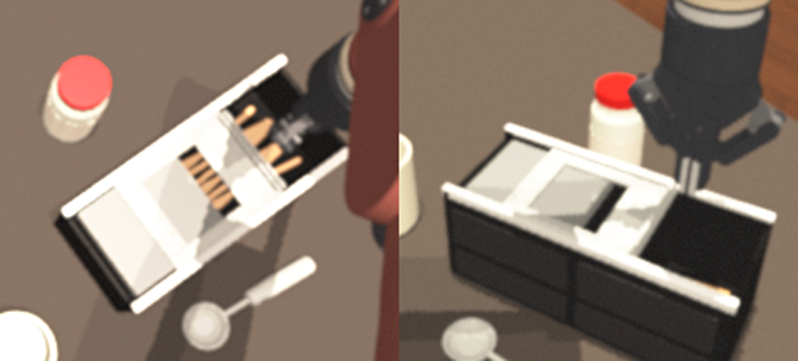

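```bash
python3 -m inch '0.01 -0.015 -0.1 0 0 0 1;0.01 -0.015 -0.2 0 0 0 1;0.01 -0.015 -0.3 0 0 0 1;0.01 -0.015 -0.3 0 0 0 1;0.01 -0.015 -0.3 0 0 0 1' >/dev/null;  python3 - <<'E'
from d import *
disp()
t=cams.read_camera('top')[150:230,410:530];s=cams.read_camera('side')[200:280,360:480]
cv2.imwrite('pics/k2.png',cv2.resize(np.hstack([t,s]),(798,266),interpolation=cv2.INTER_CUBIC))
s=bot.get_state();yt=(s['ee_pos'][:2]-c)@ey
for x in(-.011,0):
 for z in(.11,.12,.13,.14):
  p=c+yt*ey+x*ex;u,v=proj('side',(*p,z));print(x,z,round((u-360)*3.325+399),round((v-200)*3.325))
E
```

```text
disp x -0.0022 y -0.0823 z 0.1095 yaw -58.4 tooldir [-0.004  0.002 -1.   ] F x 0.3 y 0.5 z 1.0 op 0.0001 t 10.33
-0.011 0.11 562 268
-0.011 0.12 565 254
-0.011 0.13 567 240
-0.011 0.14 569 225
0 0.11 570 255
0 0.12 572 241
0 0.13 574 227
0 0.14 576 212
```

View pics/k2.png

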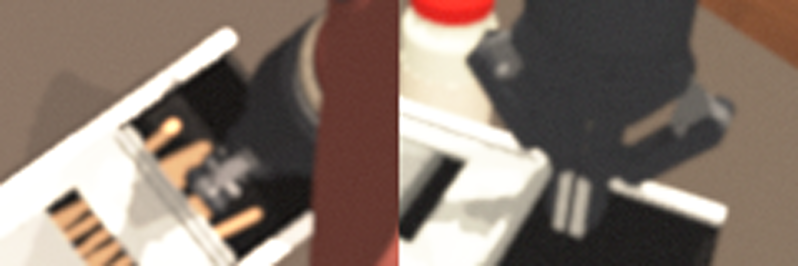

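```bash
python3 -m inch '0 0 -0.07 0 0 0 1;0 0 -0.14 0 0 0 1;0 0 -0.14 0 0 0 1' >/dev/null;  python3 -c 'from d import *;disp()'
python3 -m inch '-0.02 0.04 0 0 0 0 1;-0.04 0.08 0 0 0 0 1;-0.06 0.12 0 0 0 0 1;-0.08 0.15 0 0 0 0 1;-0.08 0.15 0 0 0 0 1' >/dev/null;python3 pic.py l
```

```text
disp x -0.0021 y -0.0824 z 0.0927 yaw -58.4 tooldir [-0.003  0.001 -1.   ] F x -0.6 y 0.1 z -0.3 op -0.0003 t 10.68
disp x 0.0003 y -0.0633 z 0.0953 yaw -58.4 tooldir [ 0.002 -0.001 -1.   ] F x -0.0 y -2.3 z -1.0 op -0.0001 t 11.10
```

View pics/l.png

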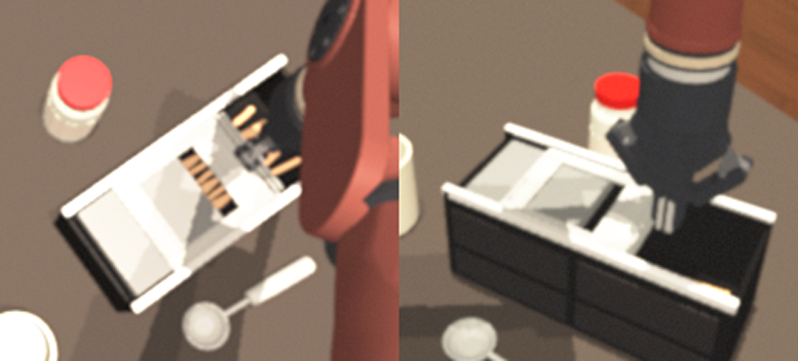

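The fingers are on the lip (about (262,152) in the top half), with 2.3 N of push. I'll continue home.

```bash
python3 -m inch '-0.025 0.045 0 0 0 0 1;-0.05 0.085 0 0 0 0 1;-0.08 0.13 0 0 0 0 1;-0.11 0.178 0 0 0 0 1;-0.11 0.178 0 0 0 0 1' >/dev/null;  python3 -c 'from d import *;disp()'
python3 -m inch '-0.02 0.035 0 0 0 0 1;-0.04 0.07 0 0 0 0 1;-0.06 0.1 0 0 0 0 1;-0.06 0.1 0 0 0 0 1' >/dev/null;python3 pic.py m
```

```text
disp x 0.0003 y -0.0366 z 0.0952 yaw -58.4 tooldir [-0.     0.001 -1.   ] F x 1.3 y -0.6 z 1.1 op -0.0001 t 11.62
disp x 0.0002 y -0.0232 z 0.0951 yaw -58.4 tooldir [-0.     0.001 -1.   ] F x 0.5 y -2.0 z 1.0 op -0.0000 t 11.95
```

View pics/m.png

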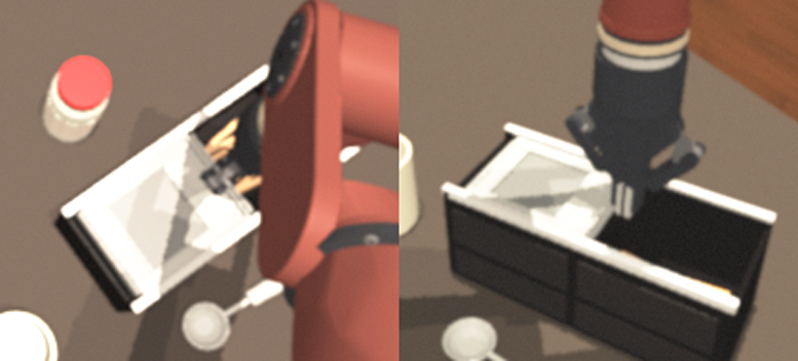

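The cover is nearly home: the bar reaches about (480,170) in the side half. Last few mm in small pushes, watching for the stop force.

```bash
for i in 1; do :; done
python3 -m inch '-0.01 0.015 0 0 0 0 1;-0.02 0.035 0 0 0 0 1;-0.02 0.035 0 0 0 0 1' >/dev/null;  python3 -c 'from d import *;disp()'
python3 -m inch '-0.008 0.014 0 0 0 0 1;-0.017 0.028 0 0 0 0 1;-0.017 0.028 0 0 0 0 1' >/dev/null;  python3 -c 'from d import *;disp()'
python3 -m inch '-0.006 0.01 0 0 0 0 1;-0.013 0.021 0 0 0 0 1;-0.013 0.021 0 0 0 0 1' >/dev/null;  python3 -c 'from d import *;disp()'
```

```text
disp x 0.0001 y -0.0192 z 0.0950 yaw -58.4 tooldir [-0. -0. -1.] F x 0.3 y -3.3 z 0.7 op -0.0003 t 12.30
disp x 0.0001 y -0.0152 z 0.0949 yaw -58.4 tooldir [-0.  0. -1.] F x 0.5 y -3.6 z 0.3 op 0.0000 t 12.55
disp x 0.0001 y -0.0130 z 0.0950 yaw -58.4 tooldir [ 0.001 -0.001 -1.   ] F x -0.2 y -6.4 z -0.5 op -0.0000 t 12.80
```

```bash
python3 -m inch '-0.006 0.01 0 0 0 0 1;-0.013 0.021 0 0 0 0 1;-0.013 0.021 0 0 0 0 1' >/dev/null;  python3 -c 'from d import *;disp()'
python3 -m inch '-0.006 0.01 0 0 0 0 1;-0.013 0.021 0 0 0 0 1;-0.013 0.021 0 0 0 0 1' >/dev/null;  python3 -c 'from d import *;disp()'
```

```text
disp x 0.0002 y -0.0129 z 0.0953 yaw -58.4 tooldir [ 0.005 -0.006 -1.   ] F x -1.2 y -11.5 z -4.0 op 0.0002 t 13.05
disp x 0.0002 y -0.0129 z 0.0955 yaw -58.4 tooldir [ 0.009 -0.011 -1.   ] F x -0.4 y -18.6 z -7.4 op -0.0001 t 13.30
```

The force rose to 18.6 N with no further motion, so the cover is on its stop. I'll back off, lift clear and look.

```bash
python3 -m inch '0.03 -0.05 0 0 0 0 1;0.08 -0.12 0 0 0 0 1;0.11 -0.17 0 0 0 0 1;0.11 -0.17 0 0 0 0 1' >/dev/null;  python3 -c 'from d import *;disp()'
python3 -m inch '0 0 0.25 0 0 0 1;0 0 0.55 0 0 0 1;0 0 0.85 0 0 0 1;0 0 1 0 0 0 1;0 0 1 0 0 0 1' >/dev/null
python3 -m inch '0.3 -0.3 0.2 0 0 0 1;0.5 -0.6 0.2 0 0 0 1;0.5 -1 0.2 0 0 0 1;0.5 -1 0.2 0 0 0 1;0.5 -1 0.2 0 0 0 1' 
python3 pic.py n
```

```text
disp x 0.0006 y -0.0310 z 0.0944 yaw -58.5 tooldir [-0.001  0.001 -1.   ] F x -0.2 y 0.1 z 0.3 op -0.0001 t 13.63
clock: 14.47
ee_pos: [0.6118, -0.268, 0.2368]
tcp_rot: [0.963, 0.27, -0.001, -0.0]
wrist_force: [-0.6, -0.2, 1.3]
opening: -0.0001
disp x -0.0132 y -0.1671 z 0.2368 yaw -58.6 tooldir [-0.003  0.    -1.   ] F x -0.7 y 0.1 z 1.3 op -0.0001 t 14.47
```

View pics/n.png

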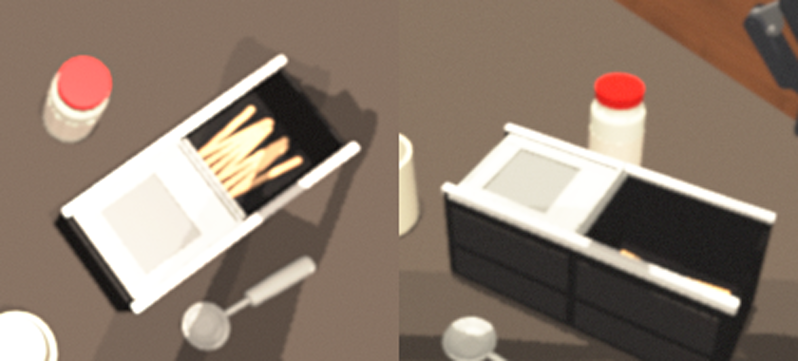

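The cover is closed at the +y end, the plate shows through the window ((150,222) top, (532,182) side), and the hand is clear. Last numeric checks follow.

Run:
```python
from d import *
P=[(102,220),(150,175),(200,238),(147,272)]
w=np.mean([onz('top',330+u/1.9,130+v/1.9,.116)[:2] for u,v in P],axis=0)-c;print('window top',w@ex,w@ey)
P=[(483,183),(514,148),(580,170),(546,212)]
w=np.mean([onz('side',260+(u-399)/1.9,150+v/1.9,.116)[:2] for u,v in P],axis=0)-c;print('window side',w@ex,w@ey)
a=cv2.imread('pics/top0.png');b=cams.read_camera('top')
def cen(im,f,box):
    y0,y1,x0,x1=box;m=f(im[y0:y1,x0:x1].astype(int));v,u=np.nonzero(m);return (u.mean()+x0).round(2),(v.mean()+y0).round(2),len(u)
red=lambda i:(i[...,2]>150)&(i[...,1]<130);br=lambda i:i.min(-1)>150
for n,f,bx in(('cap',red,(150,210,345,395)),('mug',br,(290,360,310,365)),('spoon',br,(262,320,424,500))):print(n,cen(a,f,bx),cen(b,f,bx))
disp()
```

```text
window top -0.0009811846408615266 0.08077555091286039
window side 0.00045563462262227655 0.08123226020678587
cap (np.float64(374.04), np.float64(172.72), 665) (np.float64(374.02), np.float64(172.59), 660)
mug (np.float64(337.83), np.float64(317.12), 1573) (np.float64(337.91), np.float64(317.17), 1597)
spoon (np.float64(450.31), np.float64(286.82), 1174) (np.float64(449.78), np.float64(285.61), 992)
disp x -0.0109 y -0.1628 z 0.2370 yaw -58.4 tooldir [-0.003  0.003 -1.   ] F x 0.0 y 0.4 z -0.1 op -0.0005 t 14.62
```

```bash
python3 -c 'from station import workorder;print(workorder.finish_job())'
```

```text
the job is handed in; nothing more can be done
None
```

The napkin dispenser is closed, with the spring plate trapped under the cover, and the job is handed in at about 14.6 s of the 45 s allowed.

**What I did:**
- I set the jaws half open along the box's length. The front finger pressed the plate down to about 0.025 m, and the rear finger pushed the cover's leading bar from inside the window.
- That slid the cover to about 0.085 m while the plate was held, with the fingers 52 mm apart around the 22 mm bar, so nothing was pinched.
- I lifted out, leaving the plate trapped. Then, with the fingers shut, I pushed the lip until the cover stopped moving, with about 19 N on it.
- I backed off and lifted clear.

**Last checks:**
- **Cover:** the window centre measures 81 mm along the box in both views, against 79 mm expected. That is within the roughly 2 mm calibration error.
- **Plate:** it shows under the window.
- **Creamer and mug:** they moved no more than about 0.15 pixel.
- **Hand:** the wrist force is about 0 and the hand touches nothing.

**What disagreed:**
- **Fingertip height:** the tips sit about 20–29 mm behind the reported TCP, depending on the opening, so I found contact by force and pictures.
- **Spoon:** its automatic position check shifted by about 1 pixel and found fewer bright pixels, which I put down to the arm's shadow. Read by eye, its bowl and handle tip are where they were to within 1–2 pixels.

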